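# Hang the lens tray back in the organiser and shut its flap

## Task

Hang the mint lens tray by its hook over the top edge of the acrylic organiser's back panel, in the free gap at the mint marker, tray compartments towards the front flap, without shifting the pieces hanging on either side; lower it on rather than drop it. At the end the organiser's front flap must be fully shut, with the bowl, bottle and lens case on the vanity where they were.

Things in the scene. Friction and masses are not known exactly. Their poses are not given: they have to be found in the camera images.
- tray: Mint lens tray with hook, upright on the vanity, 0.10-0.18 kg. Sizes in mm. Origin: underside, foot of the upright plate's BACK face, mid-width; z up, y along its width, x out of the plate's back (the way the hook points). Plate 78 wide, x -5 to 0, 120 tall. Two open compartments 24 high, x -65 to 0, 78 wide. A hook and above it a grip tab on top (see the points); nothing else.
- tray_tab (a point): Middle of the tray's grip tab, at x=1, z=147 from the tray's origin; axes as the tray's. Tab 12 thick (tray's x -5 to 7), 32 wide (y), from z=120 (hook crown) to z=172. Pinch it from above across its thickness.
- tray_hook (a point): Middle of the hook throat, on the crown's underside: x=7.5, z=115 mm from the tray's origin; sits on the panel's top edge when hung. Crown 40 wide, 5 thick. Its lip behind: inner face at x=15 by the crown, flaring to x=22 at its lower end at z=90; rearmost x=27. So the throat is 15 wide, its mouth 22.
- organiser: Clear acrylic organiser, fixed, open-topped. Sizes in mm. Origin: vanity surface below the middle of the back panel's front face; x to the back (away from the flap), z up. Panel 330 wide, x 0 to 8, top z=170. Floor top z=36, side walls y=+-162 up to z=131. Beige splash panel behind at x 67-83, 120 high. Hung tray: origin at x -7 to 0, z=55, yaw as the organiser's.
- marker: Mint strip, 30 mm wide and paper-thin, on the back panel's top edge: middle of the free gap, which is about 95 mm wide between neighbours (tray 78). Fixed. Origin on the vanity below the strip's middle, at the panel's front face; axes as the organiser's.
- flap (a joint): Front flap's angle, rad: 0 shut (upright), grows as its top swings out to the organiser's -x; starts 0.3 to 0.6, range 0 to 1. Hinge line along the organiser's y at x=-100, z=30 mm. Flap 324 wide, 6 thick (outer face x=-106 when shut), top edge 95 above the hinge. Stays where left; 2 to 3 N on its outer face moves it; its edge rises as it shuts: push in an arc.
- flap_edge (a point): Middle of the flap's top edge.
- clip: Stainless steel spring clip holder. Hangs by its hook on the back panel's top edge, plate on its front face. 58 wide (y), 115 tall, reaches 28 out (-x). Origin: foot of the plate's back face, mid-width, z=60 when hung; x towards the panel, z up. Rises 5 above the panel's edge.
- padbox: White cotton pad box. Hangs by its hook on the back panel's top edge, plate on its front face. 58 wide (y), 115 tall, reaches 52 out (-x). Origin: foot of the plate's back face, mid-width, z=60 when hung; x towards the panel, z up. Rises 5 above the panel's edge.
- brushcup: Blue cup with two brushes (tops at 89). Hangs by its hook on the back panel's top edge, plate on its front face. 58 wide (y), 115 tall, reaches 49 out (-x). Origin: foot of the plate's back face, mid-width, z=60 when hung; x towards the panel, z up. Rises 5 above the panel's edge.
- bowl: Round white ceramic trinket bowl, 110 mm across, 45 high, on the vanity; leave alone. Origin: centre of its underside.
- bottle: Closed pale squeeze bottle with a blue cap, 44 mm across, 150 high, upright on the vanity between tray and organiser; leave alone. Origin: centre of its underside.
- lenscase: Grey lens case, 62 by 100 mm, 33 high, on the vanity; leave alone. Origin: centre of its underside.
Mind the look-alikes: they are no part of the job. Of the things that look like the tray, take the one that is nearest to the robot's base at the start.

How it is judged:
By the outcome, as a careful person would: the job done as asked, in the order asked, and still so for the second after the job is handed in, with the robot touching nothing.
It also fails if it takes over 54 s, if anything falls off the work surface, if the arm or the gripper's body presses on something with over 40 N, if the wrist force passes 120 N, or if a joint passes its speed limit or range.

## Robot

A 6-joint arm with a two-finger parallel gripper is mounted at the origin on the work surface. World frame = base frame: x ahead of the robot, y to its left, z up, the work surface at z = 0. Lengths are in m, angles in degrees, forces in N, time in s.
With the tool pointing down it reaches from about 0.3 to 0.825 m from the base axis. Payload 5.4 kg.
Tool frame: the origin (TCP) lies on the centre line of the jaws, within the pads' length; the fingertips stand 17 mm ahead of it and the grasp point (between the pads) lies 2 mm behind it (nose_length is the distance from the TCP to the fingertips, in m); z points along the fingers, y is the direction in which the jaws open and shut (so a half turn about z gives the same grasp; the last joint's range is limited). The gripper opens to 92 mm and grips with 3 to 60 N. Pads are 20 mm wide; open, the fingers measure 128 mm over their backs; the gripper's body (75 mm by 189 mm) begins 69 mm behind the grasp point.
Start: joints at [-87.955, 9.076, 91.501, -0, 79.423, -12.038], TCP at [0.14, -0.558, 0.232] pointing down, gripper open.
Joint ranges: [-166.64, 166.64], [-54.1, 131.32], [10.49, 154.53], [-73.88, 253.88], [9.74, 151.15], [-171.62, 171.62]. Speed limits (degrees/s): [147.25, 147.25, 180, 180, 180, 180].

## Interface

Orientations are given as [roll, pitch, yaw] about the fixed x, y, z axes, in that order (R = Rz(yaw) Ry(pitch) Rx(roll)).
In Python, from bench import get_obs, grab_frame, get_calibration, finish_job, nose_length gives the robot as it stands. The module is installed in compiled form; this text tells all that it offers.
- The arm moves only by the tool jog_arm, never from a script. Its argument "motion" is a list of rows, each a list of 2 entries, a list of its own where there are three numbers: the shift along the tool's x, y, z in units of 40 mm (1.0 is 40 mm), then the turn about the tool's z in units of 8 degrees (1.0 is 8 degrees). A call has 1 to 12 rows; each row is the pose to reach, as a shift and turn from the pose commanded when the call began, along the tool's axes at that moment; what a row does not reach only later rows make up. A row lasts 1/8 s, in which the tool goes at most 62.5 mm and 10.7 degrees, less where a joint would pass 70% of its speed; a pose out of reach is approached as far as the arm can. A call with a gripper value outside its range is refused whole. "hand" is the opening, from -1 (shut) to 1 (fully open), so that 0 is half open, set as the call begins (left out, the last holds). The fingers move at their own pace and stop on an object; "grip_force" is the grip in N (left out, the last holds). Time passes only in rows, so rows that repeat a pose let the fingers close. It gives the time, the measured TCP pose, the force and the opening at its end, in the units of the state.
- get_obs(): the state, without advancing time (a new reading comes with each control period).
- grab_frame(name): name is "side" or "top"; returns (picture, depth): 420x560x3 uint8, red, green, blue; 420x560 float32, m along the optical axis (not along the pixel's ray), 0 where there is no reading.
- get_calibration(name): a dict with "fx", "fy", "cx", "cy" (pixels), "dist_coeffs" ([k1, k2, p1, p2, k3] as OpenCV has them; the pictures are not rectified), "xyz" and "rotation" of the camera in the world. Camera axes: x right, y down, z forward; pixel columns grow to the right and rows downward; lengths in m; the calibration is good to about 2 mm. A picture is of the moment at which its call begins. get_calibration takes no time and is no camera call.
- finish_job(): hands the job in, once; it reports no verdict.
The state is a dict: "time": time; "joints": joint angles; "qd": joint speeds; "tau": joint torques, N m; "position": TCP position; "orientation": TCP orientation; "ft_force": force on the tool from outside, world axes, zero at the start; "torque": the same for the moment, N m; "gripper_width": opening from 0.0 (shut) to 1.0 (fully open).
Only numpy, scipy, OpenCV 4.12 (cv2) and the standard library are available. Lean on these libraries where they do the work, as an engineer would, in place of code of your own. Each camera call takes 0.05 s, during which the arm holds its last target. There are 200 camera calls.

## Working session

There is one attempt and no reset: what is moved stays moved. The work goes in short steps, Python scripts to look and compute and a tool call to move; the robot and the scene stay as the last step left them, time stands still between calls to the robot, and variables do not carry over. Pictures are saved under pics/ and viewed, about 8 in all and at most 12, crops included, and the job is handed in when it is done.

Besides the shell and the picture viewer there is one more tool, called after "Call:" by a JSON object that holds its "op" and its "data", one argument or row to a line. jog_arm: Moves the arm, as the interface text tells. Its arguments: {"type":"object","properties":{"motion":{"type":"array","items":{"type":"array"}},"hand":{"type":"number"},"grip_force":{"type":"number"}},"required":["motion"]}

```bash
mkdir -p pics; cat > h.py <<'E'
import numpy as np, cv2
from bench import *
def grab(n):
    p,d=grab_frame(n); return p,d
def rays(n,uv):
    c=get_calibration(n);K=np.array([[c['fx'],0,c['cx']],[0,c['fy'],c['cy']],[0,0,1]])
    q=cv2.undistortPoints(np.array(uv,float).reshape(-1,1,2),K,np.array(c['dist_coeffs'],float)).reshape(-1,2)
    R=np.array(c['rotation']);
    return np.array(c['xyz']), np.c_[q,np.ones(len(q))]@R.T
def onz(n,uv,z):
    o,r=rays(n,uv); return o+r*((z-o[2])/r[:,2])[:,None]
def cloud(n,d):
    v,u=np.mgrid[:d.shape[0],:d.shape[1]]
    o,r=rays(n,np.c_[u.ravel(),v.ravel()])
    P=o+r*d.ravel()[:,None]; P[d.ravel()==0]=np.nan
    return P.reshape(d.shape+(3,))
def save(n,p): cv2.imwrite('pics/'+n+'.png',p[:,:,::-1])
E
python3 - <<'E'
from h import *
print(get_obs(), nose_length if not callable(nose_length) else nose_length())
for n in('side','top'):
    p,d=grab(n); save(n+'0',p); np.savez(n+'0',p=p,d=d); print(n,get_calibration(n),(d==0).mean())
E
```

```text
{'time': 0.0, 'joints': array([-8.79539825e+01,  9.11219139e+00,  9.15709570e+01, -1.66599428e-03,
        7.94217060e+01, -1.20381114e+01]), 'qd': array([0.03640837, 0.04696578, 0.07664238, 0.00774877, 0.04259815,
       0.05116235]), 'tau': array([ 7.06763112e-04, -3.85564721e+01, -3.22109628e+01,  7.00963126e-02,
        3.77817079e-02, -1.61045705e-04]), 'position': array([ 0.1398711 , -0.55712732,  0.23063401]), 'orientation': array([-1.79897110e+02, -2.02675484e-02,  1.40844180e+01]), 'ft_force': array([ 0.15248509, -1.49494836, -0.92625721]), 'torque': array([0.03242527, 0.02726724, 0.00154656]), 'gripper_width': 0.9944918195346711} 0.017
side {'fx': 384.2375173673417, 'fy': 384.2375173673417, 'cx': 281.5655346143898, 'cy': 212.57387727641958, 'dist_coeffs': array([-0.10362623,  0.        ,  0.        ,  0.        ,  0.        ]), 'xyz': array([0.20976384, 0.59844084, 0.78652041]), 'rotation': array([-130.35822166,    0.36916399, -151.91024849])} 0.004085884353741497
top {'fx': 435.29558973069027, 'fy': 435.29558973069027, 'cx': 290.62174181388696, 'cy': 208.0250107777954, 'dist_coeffs': array([-0.10146747,  0.        ,  0.        ,  0.        ,  0.        ]), 'xyz': array([ 0.48897331, -0.08715415,  1.28189793]), 'rotation': array([-175.89211757,   -0.24543452,  -91.58365255])} 0.003873299319727891
```

```bash
sed -i "s/R=np.array(c\['rotation'\]);/R=Rot.from_euler('xyz',c['rotation'],degrees=True).as_matrix()/; 1a from scipy.spatial.transform import Rotation as Rot" h.py
python3 - <<'E'
from h import *
for n in('side','top'):
    p=cv2.imread(f'pics/{n}0.png'); cv2.imwrite(f'pics/{n}0b.png',cv2.resize(p,(784,588),interpolation=cv2.INTER_CUBIC))
E
```

```text
(no output)
```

View pics/top0b.png

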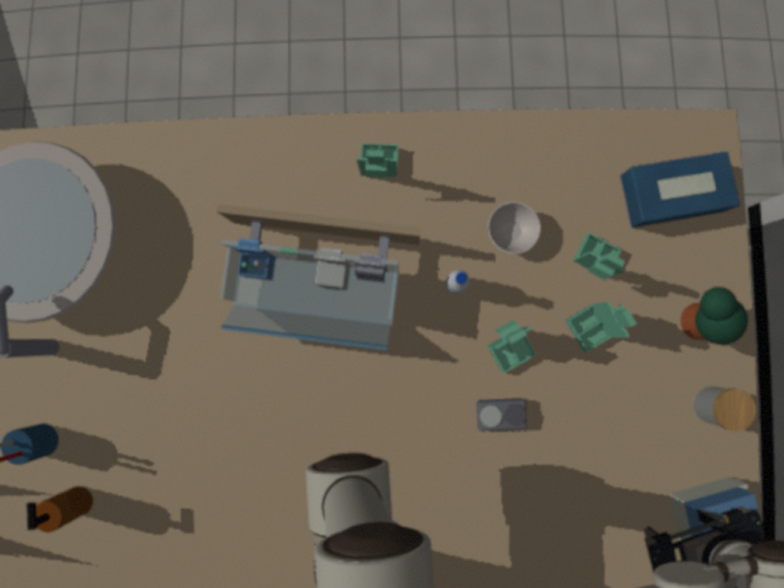

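View pics/side0b.png

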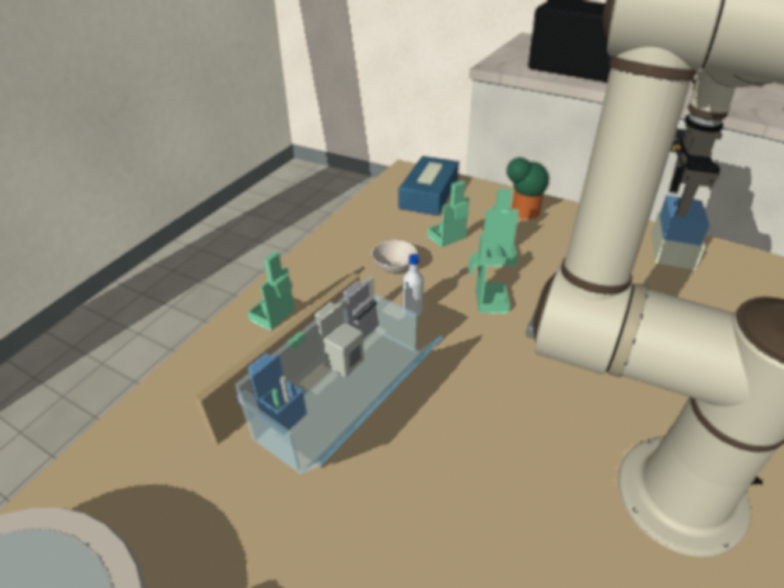

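The top view shows four mint trays at (378,160), (600,256), (600,325) and (512,347). The last is nearest the base (bottom centre). The organiser spans (225–415, 210–345), with the flap leaning out at the bottom and the mint marker at (289,250). Bottle at (458,281), bowl (514,228), lens case (501,414).

```bash
cat >> h.py <<'E'
def mint(p):
    h=cv2.cvtColor(p,cv2.COLOR_RGB2HSV); return ((h[...,0]>65)&(h[...,0]<88)&(h[...,1]>70)&(h[...,2]>50)).astype(np.uint8)
E
python3 - <<'E'
from h import *
for n in('top','side'):
    z=np.load(n+'0.npz');p,d=z['p'],z['d'];P=cloud(n,d);m=mint(p)
    k,l,s,c=cv2.connectedComponentsWithStats(m)
    print(n)
    for i in range(1,k):
        if s[i,4]<8: continue
        Q=P[l==i];Q=Q[~np.isnan(Q[:,0])]
        print(i,s[i],c[i].round(1),'med',np.median(Q,0).round(3),'zmax',Q[:,2].max().round(3),'r',np.hypot(*np.median(Q,0)[:2]).round(3))
        for a,b in((.15,.2),(.12,.15),(.02,.03)):
            S=Q[(Q[:,2]>a)&(Q[:,2]<b)]
            if len(S)>5:
                r=cv2.minAreaRect((S[:,:2]*1000).astype(np.float32)); print('   z',a,len(S),S.mean(0).round(4),'rect',np.round(r[0],1),np.round(r[1],1),round(r[2],1))
    print('table z', np.nanmedian(P[300:330,230:260,2]) if n=='top' else '')
    # white/blue cap etc.
    if n=='top':
        for nm,(u,v) in dict(flapL=(224,327),flapR=(387,346),backL=(224,243),backR=(398,262),marker=(289,250),cap=(460,278),case=(501,414),bowl=(514,228)).items():
            uu,vv=round(u/1.4),round(v/1.4); print(nm,P[vv-1:vv+2,uu-1:uu+2].reshape(-1,3)[[1,4,7]].round(3).tolist())
E
```

```text
top
1 [256 103  28  23 554] [270.4 114.3] med [ 0.828 -0.047  0.108] zmax 0.177 r 0.83
   z 0.15 89 [ 0.8273 -0.0408  0.1689] rect [828.4 -39.5] [31.6 13.6] 89.5
   z 0.12 111 [ 0.8222 -0.0414  0.1267] rect [821.9 -42.4] [70.9 23.9] 89.0
   z 0.02 29 [ 0.864  -0.0654  0.025 ] rect [860.4 -45.6] [70.  63.8] 86.2
2 [411 167  34  32 672] [427.9 183.2] med [ 0.632 -0.48   0.064] zmax 0.177 r 0.793
   z 0.15 88 [ 0.6159 -0.4798  0.1683] rect [ 616.5 -481.1] [32.1 13.4] 61.7
   z 0.12 105 [ 0.6132 -0.4758  0.127 ] rect [ 612.8 -476.6] [72.5 23.9] 57.4
   z 0.02 71 [ 0.6588 -0.4941  0.0242] rect [ 645.8 -497.9] [76.8 65.5] 60.6
3 [201 177  10   4  26] [205.6 178.7] med [0.65  0.122 0.171] zmax 0.177 r 0.661
   z 0.15 26 [0.6504 0.1231 0.1714] rect [650.5 123.4] [23.9  6.5] 79.4
4 [173 187   9   6  25] [176.4 189.6] med [0.629 0.211 0.122] zmax 0.149 r 0.664
   z 0.12 13 [0.6295 0.2119 0.1396] rect [629.3 212.6] [5.5 6.2] 88.8
5 [498 206  31  36 743] [511.4 224.3] med [ 0.509 -0.686  0.146] zmax 0.169 r 0.854
   z 0.15 280 [ 0.5276 -0.6914  0.1582] rect [ 518.  -696.1] [77.4 49. ] 22.7
   z 
[... 2154 characters left out ...]
   z 0.02 156 [ 0.4689 -0.3868  0.0235] rect [ 469.  -387.8] [ 72.4 254.2] 13.5
4 [178 181  32  54 922] [195.1 211.2] med [ 0.831 -0.028  0.063] zmax 0.173 r 0.831
   z 0.15 80 [ 0.8251 -0.0342  0.1634] rect [827.2 -35.5] [26.8 13.3] 86.6
   z 0.12 91 [ 0.8246 -0.0331  0.1333] rect [826.8 -34.6] [25.6 59.3] 18.9
   z 0.02 77 [ 0.8449 -0.0278  0.024 ] rect [859.6 -39.5] [76.8 64.2] 88.7
5 [206 238  11  11  74] [211.5 242.6] med [0.649 0.125 0.168] zmax 0.171 r 0.661
   z 0.15 74 [0.6497 0.1245 0.1656] rect [651.9 124.5] [29.  11.3] 81.0
6 [194 278   6  14  61] [196.7 284.2] med [0.629 0.216 0.12 ] zmax 0.145 r 0.665
   z 0.12 30 [0.6289 0.216  0.1337] rect [629.  215.7] [6.5 8. ] 77.3
table z
```

```bash
python3 - <<'E'
from h import *
p=cv2.imread('pics/top0.png')[140:260,150:350]; q=cv2.imread('pics/top0.png')[215:275,340:400]
a=cv2.resize(p,(800,480),interpolation=cv2.INTER_CUBIC)
a[330:,620:]=cv2.resize(q,(180,150),interpolation=cv2.INTER_CUBIC)
cv2.imwrite('pics/c1.png',a)
E
```

```text
(no output)
```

View pics/c1.png

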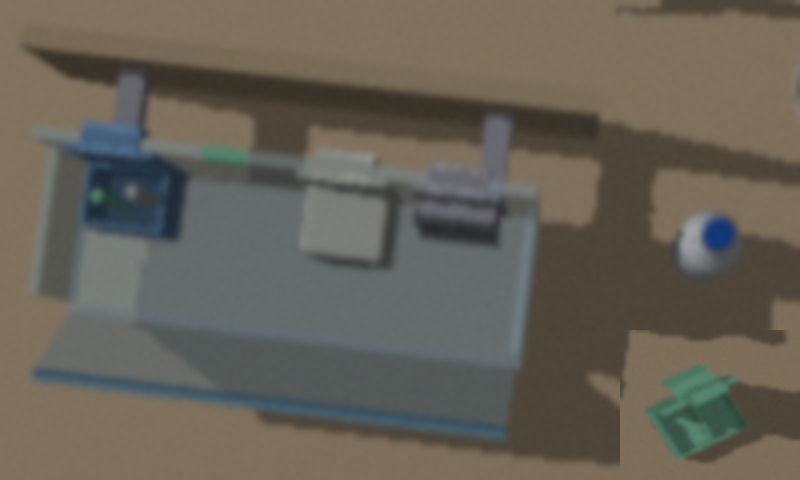

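```bash
python3 - <<'E'
from h import *
z=np.load('top0.npz');p,d=z['p'],z['d'];P=cloud('top',d)
def fit(S,t):
    x0,y0=S[:,0].mean(),S[:,1].mean()
    vx,vy,cx,cy=cv2.fitLine((S[:,:2]).astype(np.float32),cv2.DIST_HUBER,0,1e-4,1e-4).ravel()
    if vy<0: vx,vy=-vx,-vy
    print(t,len(S),'yaw',np.degrees(np.arctan2(-vx,vy)).round(2),'c',cx.round(4),cy.round(4),'z',np.median(S[:,2]).round(4),'y',S[:,1].min().round(3),S[:,1].max().round(3))
    return cx,cy,vx,vy
reg=(P[...,1]>-.1)&(P[...,1]<.3)
s=P[reg&(P[...,2]>.112)&(P[...,2]<.13)&(P[...,0]>.68)&(P[...,0]<.78)]; fit(s,'splash')
s=P[reg&(P[...,2]>.160)&(P[...,2]<.185)&(P[...,0]>.60)&(P[...,0]<.69)]; cx,cy,vx,vy=fit(s,'panel top')
# along-y histogram of x for panel top
t=(s[:,0]-cx)*vx+(s[:,1]-cy)*vy; n=(s[:,0]-cx)*vy-(s[:,1]-cy)*vx
for a in np.arange(-.16,.2,.015):
    k=(t>a)&(t<a+.015)
    if k.any(): print(round(a,3),k.sum(),(n[k].min()*1e3).round(1),(np.median(n[k])*1e3).round(1),(n[k].max()*1e3).round(1),'y',s[k,1].mean().round(3),'z',np.median(s[k,2]).round(3))
h=cv2.cvtColor(p,cv2.COLOR_RGB2HSV)
b=(h[...,0]>95)&(h[...,0]<112)&(h[...,1]>90)
s=P[b&reg&(P[...,0]<.56)&(P[...,2]>.08)];fit(s,'flap edge')
for n in('side','top'):
    z=np.load(n+'0.npz');p,d=z['p'],z['d'];P=cloud(n,d);m=mint(p)>0
    k=m&(np.hypot(P[...,0]-.483,P[...,1]+.292)<.05)&(P[...,2]>.13)
    Q=P[k]; print(n,'tab',len(Q),Q.mean(0).round(4), Q.min(0).round(4),Q.max(0).round(4))
    k=k&(P[...,2]>.162); v,u=np.nonzero(k); print('  top px',cv2.minAreaRect(np.c_[u,v].astype(np.float32)), onz(n,[[u.mean(),v.mean()]],.172))
    g=m&(np.hypot(P[...,0]-.45,P[...,1]+.303)<.08)
    S=P[g&(P[...,2]>.02)&(P[...,2]<.028)]; print('  comp rim',cv2.minAreaRect((S[:,:2]*1e3).astype(np.float32)))
E
```

```text
splash 888 yaw -8.77 c 0.717 0.0854 z 0.1202 y -0.099 0.272
panel top 728 yaw -8.69 c 0.6439 0.0806 z 0.1735 y -0.076 0.247
-0.16 20 -3.2 0.4 4.7 y -0.069 z 0.171
-0.145 26 -8.4 -1.9 4.1 y -0.054 z 0.171
-0.13 48 -8.6 0.9 11.4 y -0.04 z 0.175
-0.115 48 -8.7 0.6 11.3 y -0.026 z 0.176
-0.1 46 -8.6 0.1 11.6 y -0.012 z 0.175
-0.085 24 -8.8 -1.4 4.4 y 0.003 z 0.172
-0.07 29 -8.7 -1.8 4.6 y 0.02 z 0.172
-0.055 50 -8.8 0.1 10.8 y 0.033 z 0.176
-0.04 50 -9.1 0.8 11.2 y 0.049 z 0.176
-0.025 42 -9.0 -1.4 11.2 y 0.063 z 0.174
-0.01 23 -8.3 -0.5 5.3 y 0.078 z 0.171
0.005 19 -3.4 0.2 3.8 y 0.092 z 0.17
0.02 25 -4.5 -0.6 5.1 y 0.108 z 0.17
0.035 21 -4.3 -0.7 4.5 y 0.123 z 0.171
0.05 20 -3.9 0.7 4.9 y 0.137 z 0.171
0.065 21 -3.2 -0.0 4.2 y 0.151 z 0.172
0.08 30 -8.8 -1.3 4.9 y 0.168 z 0.171
0.095 49 -8.8 0.0 10.5 y 0.182 z 0.174
0.11 51 -8.8 0.7 11.3 y 0.197 z 0.175
0.125 43 -8.7 0.6 11.6 y 0.212 z 0.175
0.14 25 -8.9 -0.4 4.9 y 0.226 z 0.171
0.155 18 -3.3 0.6 4.8 y 0.24 z 0.17
flap edge 94 yaw -8.53 c 0.4859 0.0676 z 0.109 y -0.047 0.261
side tab 87 [ 0.4783 -0.2835  0.1562] [ 0.4701 -0.3087  0.1301] [ 0.4892 -0.2745  0.1732]
  top px ((346.0, 170.5), (9.0, 4.0), 90.0) [[ 0.47845064 -0.28462583  0.172     ]]
  comp rim ((452.6354064941406, -306.25762939453125), (64.5443115234375, 79.21578216552734), 26.775672912597656)
top tab 86 [ 0.483  -0.2906  0.1658] [ 0.4709 -0.3075  0.131 ] [ 0.494  -0.2767  0.1774]
  top px ((369.1000061035156, 239.2000274658203), (4.919349670410156, 12.521980285644531), 63.43495178222656) [[ 0.48298111 -0.29235378  0.172     ]]
  comp rim ((449.7269592285156, -303.33502197265625), (62.276241302490234, 65.76947784423828), 28.975645065307617)
```

Call:
{"op": "jog_arm", "data": {
  "motion": [
    [[1.0,-0.44,-0.5],-1.3],
    [[2.0,-0.87,-0.5],-2.6],
    [[3.0,-1.31,-0.5],-3.9],
    [[4.0,-1.75,-0.5],-5.2],
    [[5.0,-2.19,-0.5],-6.5],
    [[6.0,-2.62,-0.5],-7.8],
    [[7.0,-3.06,-0.5],-9.1],
    [[8.0,-3.5,-0.5],-10.4],
    [[9.0,-3.93,-0.5],-11.7],
    [[9.91,-4.37,-0.5],-13.0],
    [[9.91,-4.37,-0.5],-13.0],
    [[9.91,-4.37,-0.5],-13.0]
  ],
  "hand": 0
}}

```text
time: 1.6
position: [0.4814, -0.2919, 0.2512]
orientation: [-180.0, -0.0, 118.0]
ft_force: [0.1, -0.2, -0.3]
gripper_width: 0.502
```

Call:
{"op": "jog_arm", "data": {
  "motion": [
    [[0,0,0.8],0],
    [[0,0,1.6],0],
    [[0,0,2.2],0],
    [[0,0,2.57],0],
    [[0,0,2.57],0]
  ]
}}

```text
time: 2.22
position: [0.4809, -0.2918, 0.1479]
orientation: [-180.0, -0.1, 118.0]
ft_force: [0.5, -0.1, 1.5]
gripper_width: 0.498
```

Call:
{"op": "jog_arm", "data": {
  "motion": [
    [[0,0,0],0],
    [[0,0,0],0],
    [[0,0,0],0],
    [[0,0,0],0],
    [[0,0,0],0],
    [[0,0,0],0]
  ],
  "hand": -1,
  "grip_force": 20
}}

```text
time: 2.98
position: [0.4819, -0.292, 0.1493]
orientation: [-180.0, 0.0, 118.1]
ft_force: [-0.7, 0.3, 3.3]
gripper_width: 0.131
```

Call:
{"op": "jog_arm", "data": {
  "motion": [
    [[0,0,-0.3],0],
    [[0,0,-0.8],0],
    [[0,0,-1.6],0],
    [[0,0,-2.4],0],
    [[0,0,-3.2],0],
    [[0,0,-4.0],0],
    [[0,0,-4.6],0],
    [[0,0,-5.0],0],
    [[0,0,-5.0],0]
  ]
}}

```text
time: 4.1
position: [0.4822, -0.2919, 0.3499]
orientation: [180.0, 0.1, 118.1]
ft_force: [-0.7, -1.0, -1.5]
gripper_width: 0.128
```

```bash
python3 - <<'E'
from h import *
o=get_obs(); print(o['position'],o['ft_force'],o['gripper_width'])
p,d=grab('top'); a,b=p,None
q,e=grab('side'); np.savez('lift',p=p,d=d,q=q,e=e)
for n,p,d in(('top',p,d),('side',q,e)):
    P=cloud(n,d); g=(mint(p)>0)&(np.hypot(P[...,0]-.46,P[...,1]+.30)<.12)
    for a,b in((.192,.215),(.215,.232),(.30,.325),(.33,.38)):
        S=P[g&(P[...,2]>a)&(P[...,2]<b)]
        if len(S)>5: r=cv2.minAreaRect((S[:,:2]*1e3).astype(np.float32)); print(n,a,len(S),S.mean(0).round(4),np.round(r[0],1),np.round(r[1],1),round(r[2],1), S[:,2].min().round(3))
import numpy as np
A=cv2.resize(q[60:220,270:430],(600,600))
cv2.imwrite('pics/lift.png',A[:,:,::-1])
E
```

```text
[ 0.48222943 -0.29188779  0.34990487] [-0.73610251 -1.03827    -1.45681498] 0.12817226443627344
top 0.192 90 [ 0.4282 -0.3055  0.2061] [ 440.4 -296.5] [50.4 37.4] 21.0 0.2
top 0.215 42 [ 0.4323 -0.2993  0.2238] [ 445.3 -292.4] [61.7 40.6] 28.5 0.215
top 0.3 24 [ 0.4876 -0.2695  0.3157] [ 480.5 -267.7] [10. 35.] 77.6 0.302
side 0.192 270 [ 0.449  -0.3009  0.2076] [ 454.7 -305.5] [63.  82.8] 29.3 0.198
side 0.215 187 [ 0.4484 -0.2957  0.2202] [ 453.5 -304.6] [63.  80.9] 28.5 0.215
side 0.3 99 [ 0.485  -0.2756  0.3138] [ 486.  -275.8] [22.9 59.3] 33.7 0.301
side 0.33 103 [ 0.4777 -0.2797  0.3531] [ 480.3 -283.9] [17.2 20.3] 37.7 0.331
```

View pics/lift.png

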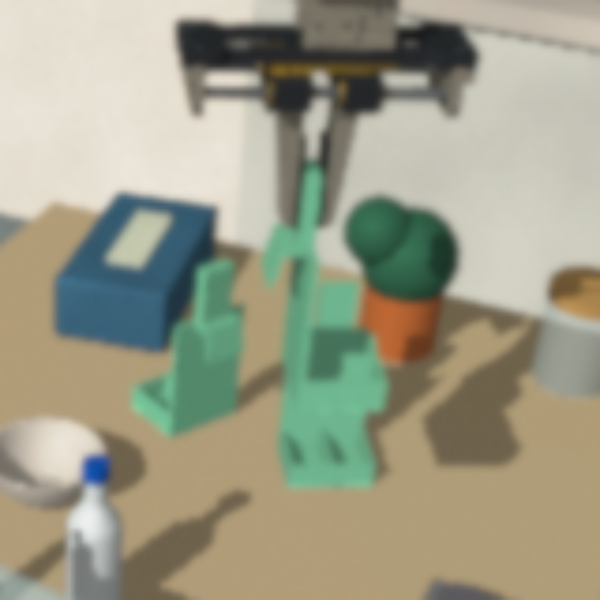

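Call:
{"op": "jog_arm", "data": {
  "motion": [
    [[0.4,0.46,0],0.2],
    [[1.1,1.29,0],0.6],
    [[1.9,2.22,0],1.1],
    [[2.8,3.27,0],1.7],
    [[3.7,4.32,0],2.3],
    [[4.6,5.38,0],2.9],
    [[5.4,6.31,0],3.5],
    [[6.1,7.13,0],4.0],
    [[6.7,7.83,0],4.4],
    [[7.1,8.3,0],4.6],
    [[7.24,8.46,0],4.6],
    [[7.24,8.46,0],4.6]
  ]
}}

```text
time: 5.7
position: [0.6438, 0.1229, 0.3477]
orientation: [-179.9, 0.0, 81.3]
ft_force: [0.0, -0.3, -1.7]
gripper_width: 0.13
```

Call:
{"op": "jog_arm", "data": {
  "motion": [
    [[0,0,0],0],
    [[0,0,0],0]
  ]
}}

```text
time: 5.95
position: [0.644, 0.1222, 0.3489]
orientation: [180.0, 0.0, 81.2]
ft_force: [-0.4, -0.6, -1.5]
gripper_width: 0.131
```

```bash
python3 - <<'E'
from h import *
o=get_obs(); print(o['position'],o['orientation'],o['ft_force'],o['gripper_width'])
p,d=grab('top'); q,e=grab('side'); np.savez('pre',p=p,d=d,q=q,e=e)
B=np.array([.6439,.0806]);X=np.array([.9885,-.1512]);Y=np.array([.1512,.9885])
for n,p,d in(('top',p,d),('side',q,e)):
    P=cloud(n,d); g=(mint(p)>0)&(np.hypot(P[...,0]-.63,P[...,1]-.12)<.1)&(P[...,2]>.185)
    for a,b in((.19,.212),(.212,.232),(.24,.285),(.285,.325),(.33,.38)):
        S=P[g&(P[...,2]>a)&(P[...,2]<b)]
        if len(S)>5:
            L=np.c_[(S[:,:2]-B)@X,(S[:,:2]-B)@Y]*1e3
            r=cv2.minAreaRect(L.astype(np.float32)); print(n,a,len(S),'n',np.percentile(L[:,0],[0,50,100]).round(1),'t',np.percentile(L[:,1],[0,50,100]).round(1),np.round(r[1],1),round(r[2],1), S[:,2].min().round(3))
A=np.hstack([cv2.resize(p[130:230,150:250] if 0 else p[120:260,140:280],(390,390)) if 0 else cv2.resize(np.load('pre.npz')['p'][120:260,140:280],(400,400)),cv2.resize(q[140:340,130:330],(400,400))])
cv2.imwrite('pics/pre.png',A[:,:,::-1])
E
```

```text
[0.64397161 0.12216824 0.34892558] [1.79995686e+02 7.63373430e-03 8.12227806e+01] [-0.38167536 -0.61761086 -1.45993035] 0.13097511596827688
top 0.19 480 n [-68.5 -40.5 -11.9] t [ 1.9 35.  70.1] [68.  56.3] 89.4 0.199
top 0.212 143 n [-71.4 -42.   -8.4] t [ 1.7 29.3 63.9] [61.7 63.1] 89.1 0.212
top 0.24 44 n [-12.8 -12.2  -9.4] t [ 1.6 22.7 50.4] [ 3.3 48.8] 1.9 0.243
top 0.285 82 n [-12.6 -10.1  17.3] t [ 1.9 23.2 39.3] [37.4 29.5] 86.5 0.285
top 0.33 41 n [-12.2  -5.1   8.7] t [22.7 24.1 31.4] [21.8  6.1] 11.2 0.33
side 0.19 561 n [-73.7 -36.9  -8.4] t [ 4.  44.3 82.5] [65.2 78.6] 0.2 0.196
side 0.212 548 n [-72.9 -35.9  -8.5] t [ 2.5 43.6 82.7] [64.4 80. ] 0.3 0.212
side 0.24 468 n [-13.6 -10.7  -7.6] t [ 4.9 45.7 81.3] [76.4  6. ] 90.0 0.24
side 0.285 470 n [-14.1 -10.5  16.3] t [ 5.7 51.7 80.6] [30.2 74.9] 0.3 0.285
side 0.33 117 n [-12.9  -7.   10.2] t [46.  56.  58.9] [10.4 23.9] 57.8 0.331
```

View pics/pre.png

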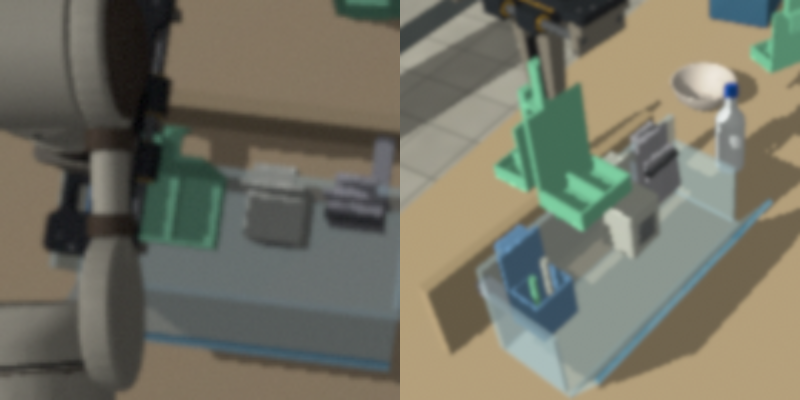

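```bash
python3 - <<'E'
from h import *
B=np.array([.6439,.0806]);X=np.array([.9885,-.1512]);Y=np.array([.1512,.9885])
for n in('top','side'):
    z=np.load(n+'0.npz');p,d=z['p'],z['d'];P=cloud(n,d)
    N=(P[...,:2]-B)@X*1e3;T=(P[...,:2]-B)@Y*1e3
    for nm,g in(('front',(N<-5.5)&(N>-11)&(P[...,2]>.14)&(P[...,2]<.18)),('crown',(P[...,2]>.1725)&(P[...,2]<.18)&(abs(N)<12)),('body',(N<-14)&(N>-50)&(P[...,2]>.08)&(P[...,2]<.16))):
        t=np.sort(T[g&(abs(T)<170)]); j=np.nonzero(np.diff(t)>9)[0]; print(n,nm,[(t[a].round(1),t[b].round(1)) for a,b in zip(np.r_[0,j+1],np.r_[j,len(t)-1])])
    m=mint(p)>0; g=m&(abs(N)<8)&(P[...,2]>.16); print(n,'marker',np.percentile(T[g],[0,50,100]),np.median(N[g]))
E
```

```text
top front [(np.float64(-138.1), np.float64(-81.7)), (np.float64(-63.9), np.float64(-6.4)), (np.float64(87.5), np.float64(145.6))]
top crown [(np.float64(-158.7), np.float64(-73.1)), (np.float64(-63.7), np.float64(25.7)), (np.float64(35.0), np.float64(160.7))]
top body [(np.float64(-160.2), np.float64(-154.3)), (np.float64(-137.1), np.float64(-81.2)), (np.float64(-63.4), np.float64(-6.9)), (np.float64(87.2), np.float64(107.7)), (np.float64(121.2), np.float64(131.3)), (np.float64(141.8), np.float64(146.2)), (np.float64(162.0), np.float64(169.9))]
top marker [-796.46398804 -776.37749892   55.24069727] 0.44120606518138195
side front [(np.float64(-138.1), np.float64(-77.5)), (np.float64(-63.0), np.float64(-4.5)), (np.float64(88.1), np.float64(148.7))]
side crown [(np.float64(-135.2), np.float64(-78.9)), (np.float64(-63.5), np.float64(-5.4)), (np.float64(90.0), np.float64(149.1))]
side body [(np.float64(-160.4), np.float64(-151.5)), (np.float64(-136.6), np.float64(-78.9)), (np.float64(-60.7), np.float64(-4.3)), (np.float64(90.1), np.float64(147.9)), (np.float64(164.3), np.float64(169.9))]
side marker [-785.0761178    42.96839142   59.10784713] -1.1616330931009875
```

Call:
{"op": "jog_arm", "data": {
  "motion": [
    [[0,0,0.4],0],
    [[0,0,0.9],0],
    [[0,0,1.4],0],
    [[0,0,1.9],0],
    [[0,0,2.3],0],
    [[0,0,2.6],0],
    [[0,0,2.85],0],
    [[0,0,3.0],0],
    [[0,0,3.0],0]
  ]
}}

```text
time: 7.18
position: [0.644, 0.1231, 0.2286]
orientation: [-180.0, 0.0, 81.3]
ft_force: [0.2, 0.2, -1.3]
gripper_width: 0.128
```

```bash
python3 - <<'E'
from h import *
o=get_obs(); print(o['position'],o['orientation'],o['ft_force'],o['gripper_width'])
q,e=grab('side'); p,d=grab('top'); np.savez('down',p=p,d=d,q=q,e=e)
B=np.array([.6439,.0806]);X=np.array([.9885,-.1512]);Y=np.array([.1512,.9885])
P=cloud('side',e); N=(P[...,:2]-B)@X*1e3;T=(P[...,:2]-B)@Y*1e3
g=(mint(q)>0)&(abs(N)<90)&(T>-20)&(T<100)
for a,b in((.08,.11),(.11,.16),(.17,.2)):
    k=g&(P[...,2]>a)&(P[...,2]<b); print(a,k.sum(),np.percentile(N[k],[1,50,99]).round(1),np.percentile(T[k],[1,50,99]).round(1))
for nm,g in(('body',(N<-14)&(N>-50)&(P[...,2]>.08)&(P[...,2]<.16)&(mint(q)==0)),):
    t=np.sort(T[g&(abs(T)<170)]); j=np.nonzero(np.diff(t)>9)[0]; print(nm,[(t[a].round(1),t[b].round(1)) for a,b in zip(np.r_[0,j+1],np.r_[j,len(t)-1])])
cv2.imwrite('pics/down.png',np.hstack([cv2.resize(q[150:330,130:310],(400,400)),cv2.resize(p[120:260,140:280],(400,400))])[:,:,::-1])
E
```

```text
[0.64400217 0.12308851 0.2285726 ] [-1.79981208e+02  3.17935587e-03  8.12818495e+01] [ 0.17335523  0.16521888 -1.34304613] 0.12812027957765396
0.08 854 [-72.4 -38.1 -10. ] [ 4.4 44.1 83. ]
0.11 398 [-13.3 -11.2  -8.1] [ 6.  45.5 81.3]
0.17 306 [-12.8 -10.8  13.7] [ 6.1 51.8 81. ]
body [(np.float64(-159.1), np.float64(-150.7)), (np.float64(-135.3), np.float64(-78.7)), (np.float64(-62.1), np.float64(-4.3)), (np.float64(80.1), np.float64(133.2)), (np.float64(143.0), np.float64(147.2)), (np.float64(164.3), np.float64(169.9))]
```

View pics/down.png

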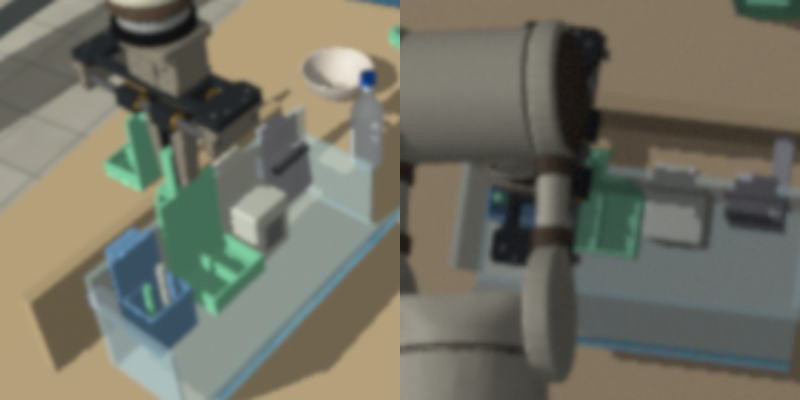

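The tray sits between the brush cup and pad box, with about 8 mm clear on each side and the back plate in front of the panel. I'll lower it slowly.

Call:
{"op": "jog_arm", "data": {
  "motion": [
    [[0,0,0.1],0],
    [[0,0,0.2],0],
    [[0,0,0.3],0],
    [[0,0,0.4],0],
    [[0,0,0.48],0],
    [[0,0,0.54],0],
    [[0,0,0.57],0],
    [[0,0,0.57],0]
  ]
}}

```text
time: 8.28
position: [0.6441, 0.1231, 0.2059]
orientation: [-180.0, 0.0, 81.3]
ft_force: [0.3, -0.0, -0.8]
gripper_width: 0.133
```

Call:
{"op": "jog_arm", "data": {
  "motion": [
    [[0,0,0.03],0],
    [[0,0,0.05],0],
    [[0,0,0.06],0],
    [[0,0,0.06],0]
  ]
}}

```text
time: 8.78
position: [0.6442, 0.1231, 0.2043]
orientation: [180.0, -0.0, 81.3]
ft_force: [-1.6, 0.5, 3.7]
gripper_width: 0.132
```

Call:
{"op": "jog_arm", "data": {
  "motion": [
    [[0,0,0.02],0],
    [[0,0,0.02],0],
    [[0,0,0.02],0]
  ]
}}

```text
time: 9.15
position: [0.6442, 0.1231, 0.2043]
orientation: [180.0, -0.0, 81.3]
ft_force: [-4.9, 0.6, 7.2]
gripper_width: 0.132
```

Call:
{"op": "jog_arm", "data": {
  "motion": [
    [[0,0,0],0],
    [[0,0,0],0],
    [[0,0,0],0],
    [[0,0,0],0],
    [[0,0,0],0]
  ],
  "hand": -0.2
}}

```text
time: 9.78
position: [0.6441, 0.1231, 0.2027]
orientation: [-180.0, 0.0, 81.3]
ft_force: [0.2, 0.2, -0.2]
gripper_width: 0.4
```

Call:
{"op": "jog_arm", "data": {
  "motion": [
    [[0,0,-0.3],0],
    [[0,0,-0.8],0],
    [[0,0,-1.4],0],
    [[0,0,-2.0],0],
    [[0,0,-2.5],0],
    [[0,0,-2.5],0]
  ]
}}

```text
time: 10.52
position: [0.6452, 0.1231, 0.3059]
orientation: [179.7, -0.0, 81.3]
ft_force: [-0.1, 0.3, -0.3]
gripper_width: 0.399
```

Call:
{"op": "jog_arm", "data": {
  "motion": [
    [[-0.1,-0.5,0],1.0],
    [[-0.3,-1.3,0],2.2],
    [[-0.45,-2.2,0],3.5],
    [[-0.6,-3.1,0],4.8],
    [[-0.8,-4.0,0],6.1],
    [[-0.95,-4.8,0.3],7.4],
    [[-1.06,-5.25,1.0],8.7],
    [[-1.06,-5.25,2.0],10.0],
    [[-1.06,-5.25,3.0],11.25],
    [[-1.06,-5.25,4.0],11.25],
    [[-1.06,-5.25,5.0],11.25],
    [[-1.06,-5.25,5.35],11.25]
  ],
  "hand": -1
}}

```text
time: 12.02
position: [0.4275, 0.113, 0.0859]
orientation: [180.0, 0.3, -8.7]
ft_force: [0.0, -0.4, 0.2]
gripper_width: 0.007
```

```bash
python3 - <<'E'
from h import *
o=get_obs(); print(o['position'],o['orientation'],o['ft_force'],o['gripper_width'])
q,e=grab('side'); p,d=grab('top'); np.savez('hung',p=p,d=d,q=q,e=e)
B=np.array([.6439,.0806]);X=np.array([.9885,-.1512]);Y=np.array([.1512,.9885])
for n,p,d in(('side',q,e),('top',p,d)):
    P=cloud(n,d); N=(P[...,:2]-B)@X*1e3;T=(P[...,:2]-B)@Y*1e3
    g=(mint(p)>0)&(abs(N)<90)&(T>-20)&(T<90)
    for a,b in((.06,.09),(.10,.16),(.18,.24)):
        k=g&(P[...,2]>a)&(P[...,2]<b); print(n,a,k.sum(),np.percentile(N[k],[1,50,99]).round(1),np.percentile(T[k],[1,50,99]).round(1),np.percentile(P[...,2][k],[1,99]).round(3)) if k.sum()>5 else 0
    h=cv2.cvtColor(p,cv2.COLOR_RGB2HSV); k=(h[...,0]>95)&(h[...,0]<112)&(h[...,1]>90)&(N>-190)&(N<-90)&(abs(T)<170)&(P[...,2]>.08); print(' flap',k.sum(),np.median(N[k]),np.median(P[...,2][k]))
    g=(N<-14)&(N>-50)&(P[...,2]>.08)&(P[...,2]<.16)&(mint(p)==0)
    t=np.sort(T[g&(abs(T)<170)]); j=np.nonzero(np.diff(t)>9)[0]; print(' body',[(t[a].round(1),t[b].round(1)) for a,b in zip(np.r_[0,j+1],np.r_[j,len(t)-1])])
cv2.imwrite('pics/hung.png',np.hstack([cv2.resize(q[150:340,130:320],(400,400)),cv2.resize(p[120:260,140:280],(400,400))])[:,:,::-1])
E
```

```text
[0.4274836  0.11303322 0.08591588] [179.95295388   0.3365134   -8.71890396] [ 0.03784486 -0.40024561  0.21461961] 0.006527082052033165
side 0.06 469 [-69.  -39.1  -5.9] [ 4.6 42.6 83. ] [0.06  0.089]
side 0.1 443 [-12.1  -9.7  -7.4] [ 6.2 45.5 81.2] [0.101 0.16 ]
side 0.18 246 [-13.8 -11.3  -0.7] [27.9 46.8 59.7] [0.181 0.228]
 flap 19 -156.94480419111375 0.10680708958705909
 body [(np.float64(-155.4), np.float64(-150.8)), (np.float64(-137.0), np.float64(-79.3)), (np.float64(-61.6), np.float64(-4.7)), (np.float64(91.2), np.float64(147.9)), (np.float64(164.3), np.float64(169.9))]
top 0.06 237 [-66.4 -32.5  -8.5] [ 3.  43.1 77.9] [0.06  0.084]
top 0.1 51 [-12.  -10.6  16.1] [ 2.6 32.5 78.7] [0.101 0.16 ]
top 0.18 93 [-14.   -9.2   8. ] [24.6 36.9 54.9] [0.18  0.231]
 flap 88 -154.2146694683942 0.10905760033456768
 body [(np.float64(-160.2), np.float64(-154.3)), (np.float64(-137.3), np.float64(-81.6)), (np.float64(-63.6), np.float64(-6.6)), (np.float64(3.1), np.float64(3.1)), (np.float64(78.0), np.float64(78.0)), (np.float64(87.4), np.float64(108.8)), (np.float64(121.9), np.float64(129.7)), (np.float64(140.7), np.float64(145.9)), (np.float64(162.7), np.float64(170.0))]
```

View pics/hung.png

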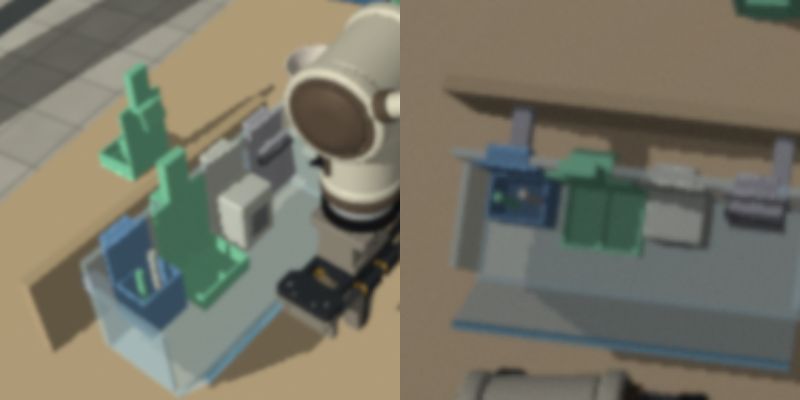

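The tray is hung straight and the neighbours haven't moved. Next I'll push the flap shut with the closed fingers.

Call:
{"op": "jog_arm", "data": {
  "motion": [
    [[0.5,0,0],0],
    [[1.0,0,0],0],
    [[1.25,0,0],0],
    [[1.45,0,0],0],
    [[1.65,0,0],0],
    [[1.85,0,0],0],
    [[2.0,0,0],0],
    [[2.1,0,0],0],
    [[2.2,0,0],0],
    [[2.3,0,0],0],
    [[2.3,0,0],0]
  ]
}}

```text
time: 13.5
position: [0.5215, 0.099, 0.0888]
orientation: [-180.0, -0.0, -8.7]
ft_force: [0.1, 0.2, 0.5]
gripper_width: 0.007
```

Call:
{"op": "jog_arm", "data": {
  "motion": [
    [[0.05,0,0],0],
    [[0.1,0,0],0],
    [[0.1,0,0],0]
  ]
}}

```text
time: 13.88
position: [0.5252, 0.0984, 0.0888]
orientation: [-180.0, -0.0, -8.7]
ft_force: [0.8, -0.5, 1.2]
gripper_width: 0.005
```

Call:
{"op": "jog_arm", "data": {
  "motion": [
    [[0.05,0,0],0],
    [[0.1,0,0],0],
    [[0.1,0,0],0]
  ]
}}

```text
time: 14.25
position: [0.5257, 0.0984, 0.0887]
orientation: [180.0, 0.5, -8.7]
ft_force: [-16.0, 0.6, 12.8]
gripper_width: 0.006
```

Call:
{"op": "jog_arm", "data": {
  "motion": [
    [[0.04,0,0],0],
    [[0.04,0,0],0]
  ]
}}

```text
time: 14.5
position: [0.5256, 0.0984, 0.0887]
orientation: [179.9, 0.7, -8.7]
ft_force: [-22.0, 1.3, 18.1]
gripper_width: 0.005
```

Call:
{"op": "jog_arm", "data": {
  "motion": [
    [[-0.1,0,0],0],
    [[-0.4,0,0],0],
    [[-1.0,0,0],0],
    [[-2.0,0,0],0],
    [[-2.5,0,-1.0],0],
    [[-2.5,0,-2.2],0],
    [[-2.5,0,-3.5],0],
    [[-2.5,2.0,-4.0],0],
    [[-2.5,3.5,-4.0],0],
    [[-2.5,4.5,-4.0],0],
    [[-2.5,4.5,-4.0],0],
    [[-2.5,4.5,-4.0],0]
  ]
}}

```text
time: 16.0
position: [0.4043, -0.0646, 0.2486]
orientation: [-180.0, -0.0, -8.7]
ft_force: [-0.0, 0.6, 0.6]
gripper_width: 0.004
```

```bash
python3 - <<'E'
from h import *
o=get_obs(); print(o['time'],o['position'],o['ft_force'])
q,e=grab('side'); p,d=grab('top')
B=np.array([.6439,.0806]);X=np.array([.9885,-.1512]);Y=np.array([.1512,.9885])
for n,p_,d_ in(('side',q,e),('top',p,d)):
    P=cloud(n,d_); N=(P[...,:2]-B)@X*1e3;T=(P[...,:2]-B)@Y*1e3
    h=cv2.cvtColor(p_,cv2.COLOR_RGB2HSV); k=(h[...,0]>90)&(h[...,0]<115)&(h[...,1]>60)&(N>-190)&(N<-90)&(abs(T)<165)&(P[...,2]>.1)
    print(n,'flap',k.sum(),np.percentile(N[k],[5,50,95]).round(1),np.percentile(P[...,2][k],[5,50,95]).round(3))
    for lo,hi in((-150,-50),(-50,50),(50,150)):
        kk=k&(T>lo)&(T<hi); print('  ',kk.sum(),np.median(N[kk]))
    g=(mint(p_)>0)&(abs(N)<90)&(T>-20)&(T<90)
    for a,b in((.06,.09),(.18,.24)):
        k=g&(P[...,2]>a)&(P[...,2]<b); print(n,a,k.sum(),np.percentile(N[k],[1,50,99]).round(1),np.percentile(T[k],[1,50,99]).round(1),np.percentile(P[...,2][k],[1,99]).round(3)) if k.sum()>5 else 0
P0=np.load('top0.npz')['p']; df=cv2.absdiff(P0,p).max(2); A=cloud('top',np.load('top0.npz')['d'])
for nm,c in dict(bottle=(.59,-.195),bowl=(.71,-.326),case=(.32,-.28)).items():
    r=.07; k=np.hypot(A[...,0]-c[0],A[...,1]-c[1])<r; print(nm,k.sum(),(df[k]>40).sum())
cv2.imwrite('pics/end.png',np.hstack([cv2.resize(q[140:340,130:330],(400,400)),cv2.resize(p[120:300,140:380],(400,300)) if 0 else cv2.resize(p[120:320,140:340],(400,400))])[:,:,::-1])
E
```

```text
16.0 [ 0.40426915 -0.06462905  0.24859356] [-0.02062031  0.61461384  0.56832445]
side flap 442 [-109.5 -107.1 -102.7] [0.118 0.123 0.126]
   110 -106.65210993813477
   133 -107.35200473374145
   169 -107.62789920754841
side 0.06 417 [-68.8 -29.4  -5.8] [ 4.2 41.8 82.7] [0.06  0.089]
side 0.18 249 [-14.  -11.4  -1.2] [28.  47.3 59.9] [0.181 0.227]
top flap 227 [-107.6 -105.1 -102.7] [0.122 0.126 0.129]
   78 -105.49501578900652
   74 -104.7354290738694
   60 -105.20178941014089
top 0.06 237 [-66.2 -31.   -8.7] [ 2.9 43.  77.3] [0.06  0.088]
top 0.18 89 [-13.9  -9.2  -1.6] [26.3 37.7 54.9] [0.187 0.231]
bottle 1750 0
bowl 1688 0
case 1778 0
```

View pics/end.png

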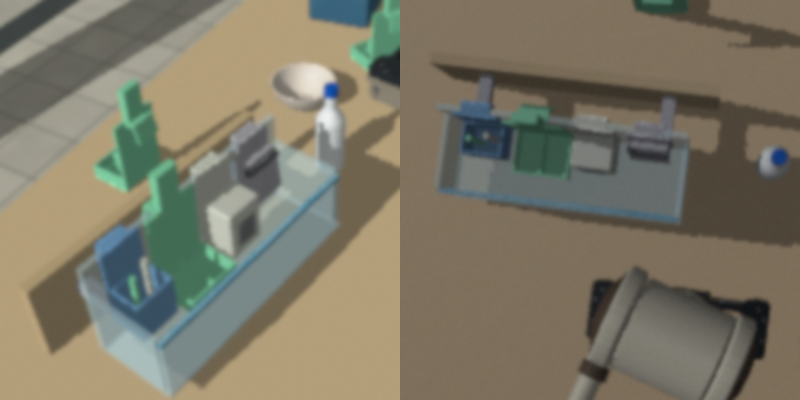

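```bash
python3 -c "from bench import *; finish_job()"
```

```text
the job is handed in; nothing more can be done
```

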